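# Load the tumbling barrel and lock its lid

### The arm

A 6-joint arm with a two-finger parallel gripper is mounted at the origin on the work surface. World frame = base frame: x ahead of the robot, y to its left, z up, the work surface at z = 0. Lengths are in m, angles in rad, forces in N, time in s.
With the tool pointing down it reaches from about 0.3 to 0.75 m from the base axis. Payload 8.5 kg.
Tool frame: the origin (TCP) lies midway between the tips of the shut fingers; the grasp point (between the pads) lies 19 mm behind it; z points along the fingers, y is the line along which they close (so a half turn about z gives the same grasp; the last joint's range is limited). The gripper opens to 85 mm and grips with 20 to 120 N. Pads are 22 mm wide; open, the fingers measure 114 mm over their backs; the gripper's body (76 mm by 85 mm) begins 54 mm behind the grasp point. The pads swing forward as they close: fully open they stand 13 mm farther back than shut.
Start: joints at [0.975, 0.381, 1.297, -0, 1.464, -0.215], TCP at [0.204, 0.511, 0.231] pointing down, gripper open.
Joint ranges: [-3.11, 3.11], [-0.89, 2.33], [0.22, 2.48], [-1.42, 4.56], [0.17, 2.85], [-2.88, 2.88]. Speed limits (rad/s): [2.39, 2.39, 3.14, 3.14, 3.14, 3.14].

### API

Orientations are given as a rotation vector (axis times angle).
In Python, from workcell import env gives the robot as it stands. Calls block until the motion is done:
- env.reach(position, orientation): joint-space move of the TCP to a pose.
- env.movel(position, rot=None, v=0.15): straight line of the TCP; rot=None keeps the orientation; v is the mean speed in m/s.
- env.goto_joints(angles): joint-space move.
- env.open() and env.close(grasp_force=None): open the fingers fully, or close them until they stop; grasp_force is the grip in N (None keeps the last).
- env.hold(seconds).
- env.solve_ik(position, orientation): joint angles nearest the present ones, or None.
- env.state(): the state.
- env.camera(name): name is "side" or "top"; returns the picture (384x512x3 uint8, blue, green, red); there is no depth.
- env.calibration(name): a dict with "camera_matrix" (3x3 intrinsics, pixels), "xyz" and "orientation" of the camera in the world. Camera axes: x right, y down, z forward; pixel columns grow to the right and rows downward; lengths in m; the calibration is good to about 2 mm. A picture is of the moment at which its call begins. calibration takes no time and is no camera call.
A pose or a line that the arm cannot do raises env.IKError and nothing moves.
- env.close_job(): hands the job in; it is judged then, once.
Trained networks look in the newest picture that a camera, given by its name, has taken for a name from the list of things; names that differ only in an ending like _2 or _b are one class to them, and where a whole thing is asked for, a point or a joint stands for the part that bears it (a point fixed in the world has none). Each returns a list of dicts, best first, with "score" (0 to 1); they miss things now and then, are a little off and sometimes report something else, mostly with a low value. They report only what shows in the picture. A call takes as long as a camera call.
- env.spot_in(label, camera): "rect" ([left, top, right, bottom] as shares, 0 to 1, of the picture: columns of its width, rows of its height, round what is visible of it).
- env.trace(label, camera): "pixels" (384x512 bool, what is visible of it) and "rect" ([left, top, right, bottom] as shares, 0 to 1, of the picture: columns of its width, rows of its height, round what is visible of it).
- env.pinpoint(label, camera): "point" ([row, column] as shares, 0 to 1, of the picture: columns of its width, rows of its height: a listed point, or the origin of a listed thing).
The state is a dict: "clock": time; "joint_positions": joint angles; "joint_vel": joint speeds; "tau": joint torques, N m; "tcp_pos": TCP position; "ee_rot": TCP orientation; "force": force on the tool from outside, world axes, zero at the start; "torque": the same for the moment, N m; "opening": finger opening in m; "gripper_force": force on a finger pad.
Only numpy, scipy, OpenCV 4.12 (cv2) and the standard library are available. Lean on these libraries where they do the work, as an engineer would, in place of code of your own. Each camera call takes 0.05 s, during which the arm holds its last target. There are 200 camera calls.

### The job

Load the polishing barrel: take every bare brass lock cylinder from the blue pocket tray and put it into the black barrel, leaving the chrome-plated ones in their pockets, since tumbling would ruin the plating. Then close the barrel: set the black inner lid squarely in its mouth, lay the green cover flat and centred on top with its two ears at the white ticks on the rim, and turn the closing ring by its red lug counter-clockwise all the way to the red locked mark. Leave the other things on the bench where they are.

Things in the scene. Friction and masses are not known exactly. Their poses are not given: they have to be found in the camera images.
- barrel: black rubber-lined tumbling barrel, mouth up, fixed in a round grey cradle plate (236 across, 10 thick). Origin on the bench under its centre, z up. Outside diameter 144, bore 116 clear, inner floor 22 and rim 85 above the bench. Two white ticks on the rim at its +y and -y show where the cover's ears belong. On the plate a white bar marks the ring lug's open place, a red bar its locked place.
- barrel_mouth (a point): centre of the barrel's mouth, in the plane of its rim.
- ring (a joint): turn of the captive closing ring round the barrel's neck, rad: 0 open (lug at white bar), 1.05 locked against its stop (lug at red bar); counter-clockwise from above locks. Stays where left; about 3 N at the lug. Starts at 0 to 0.2. Its two claws (26 wide, 101 to 107 above the bench, reaching in to 73 mm from the axis) swing over the cover's ears; open, they stand 60 degrees short of them.
- ring_lug (a point): centre of the top face of the ring's upright red lug: 112 above the bench, 100 mm from the barrel's axis, on its -x side. The lug is a block 14 mm thick along its travel, 16 radially, free-standing above 80 mm.
- locked_mark (a point): the red bar on the cradle plate, 11 above the bench; the lug stands over it when the ring is locked.
- inner_lid: stiff black inner lid: plug 102 in diameter, 8 thick; flange above it 132 in diameter, 8 thick; on top a grey grip rib 44 long (its x), 14 thick (its y), from 16 to 36 above the origin. Origin: centre of the plug's underside. On the barrel the plug hangs in the mouth, the flange rests on the rim and the origin is 77 above the bench. 160 g. Starts lying on the bench.
- cover: green-painted cover: flat flange 129 in diameter, 5 thick; hollow dome 28 high that clears the inner lid's rib; on top a black grip bar 52 long (its x), 14 thick (its y), from 28 to 52 above the origin. Two ears with white ticks at its +y and -y reach 82 mm from the centre, 26 wide. Origin: centre of its underside, 93 above the bench when on the inner lid on the barrel. 250 g. Starts on the bench.
- tray: blue pocket tray fixed to the bench, 194 (x) by 120 (y) by 18 high; eight pockets 36 (x) by 23 (y), 12 deep, in 2 rows of 4, pitch 46 along x, 50 across. Pocket floors 6 above the bench. Origin under its centre.
- brass1: bare brass (yellow) lock cylinder, to be tumbled; may be absent. Starts standing in a tray pocket. 34 mm tall: round body 18 in diameter with a straight fin 9 wide up one side, reaching 14.5 from the axis along its +x (18 across its y, the way to pinch it). Origin: centre of the round body's lower end; z towards the keyway end. 60 g.
- brass2: bare brass (yellow) lock cylinder, to be tumbled; may be absent. Starts standing in a tray pocket. 34 mm tall: round body 18 in diameter with a straight fin 9 wide up one side, reaching 14.5 from the axis along its +x (18 across its y, the way to pinch it). Origin: centre of the round body's lower end; z towards the keyway end. 60 g.
- brass3: bare brass (yellow) lock cylinder, to be tumbled; may be absent. Starts standing in a tray pocket. 34 mm tall: round body 18 in diameter with a straight fin 9 wide up one side, reaching 14.5 from the axis along its +x (18 across its y, the way to pinch it). Origin: centre of the round body's lower end; z towards the keyway end. 60 g.
- brass4: bare brass (yellow) lock cylinder, to be tumbled; may be absent. Starts standing in a tray pocket. 34 mm tall: round body 18 in diameter with a straight fin 9 wide up one side, reaching 14.5 from the axis along its +x (18 across its y, the way to pinch it). Origin: centre of the round body's lower end; z towards the keyway end. 60 g.
- brass5: bare brass (yellow) lock cylinder, to be tumbled; may be absent. Starts standing in a tray pocket. 34 mm tall: round body 18 in diameter with a straight fin 9 wide up one side, reaching 14.5 from the axis along its +x (18 across its y, the way to pinch it). Origin: centre of the round body's lower end; z towards the keyway end. 60 g.
- brass6: bare brass (yellow) lock cylinder, to be tumbled; may be absent. Starts standing in a tray pocket. 34 mm tall: round body 18 in diameter with a straight fin 9 wide up one side, reaching 14.5 from the axis along its +x (18 across its y, the way to pinch it). Origin: centre of the round body's lower end; z towards the keyway end. 60 g.
- plated1: chrome-plated (silver) lock cylinder, which stays in its tray pocket. Same shape, 34 mm tall: round body 18 in diameter with a straight fin 9 wide up one side, reaching 14.5 from the axis along its +x (18 across its y, the way to pinch it). Origin: centre of the round body's lower end; z towards the keyway end. 60 g.
- plated2: chrome-plated (silver) lock cylinder, which stays in its tray pocket. Same shape, 34 mm tall: round body 18 in diameter with a straight fin 9 wide up one side, reaching 14.5 from the axis along its +x (18 across its y, the way to pinch it). Origin: centre of the round body's lower end; z towards the keyway end. 60 g.
- padlock: black cast padlock, 52 x 50 x 27 mm, lying flat, with a steel shackle along its +x; origin under its middle. A bystander, to be left alone.
- pin_tin: round steel pin tin, 67 mm across, 24 high; origin under its middle. A bystander, to be left alone.
- tension_wrench: L-shaped steel tension wrench, 95 mm long, 4 thick; origin under its middle. A bystander, to be left alone.
- screwdriver: screwdriver with yellow handle, 170 mm long along its x; origin under its middle. A bystander, to be left alone.
- oil_bottle: small white oil bottle with red cap, 40 mm across, 100 high; origin under its middle. A bystander, to be left alone.

How it is judged:
By the outcome, as a careful person would: the job done as asked, in the order asked, and still so for the second after the job is handed in, with the robot touching nothing.
Of brass1, brass2, brass3, brass4, brass5, brass6 only 4 to 6 are there at a start; the rules pass over those that are not, and their reading is None.
At some moment in a run one of inner_lid, cover may be knocked a few centimetres aside while the robot is not near it.
Once in a run the grip may slacken for a moment while it holds something.
It also fails if it takes over 210 s, if anything falls off the work surface, if the arm or the gripper's body presses on something with over 40 N, if the wrist force passes 120 N, or if a joint passes its speed limit or range.

## Working session

There is one attempt and no reset: what is moved stays moved. The work goes in short steps, each a Python script; the robot and the scene stay as the last script left them, time stands still between calls to the robot, and variables do not carry over. Pictures are saved under pics/ and viewed, at most 14 in all, crops included, and the job is handed in when it is done.

```bash
ls; mkdir -p pics; python3 - <<'E'
from workcell import env
import cv2, numpy as np
for c in ("top","side"):
    im=env.camera(c); cv2.imwrite(f"pics/{c}0.png",im)
    k=env.calibration(c); print(c,np.round(k["camera_matrix"],1).tolist(),np.round(k["xyz"],4),np.round(k["orientation"],4))
    for l in ["barrel_mouth","ring_lug","locked_mark","barrel","inner_lid","cover","tray","brass1","plated1"]:
        print(l,[(round(d["score"],2),np.round(np.array(d["point"])*[384,512],1).tolist()) for d in env.pinpoint(l,c)])
s=env.state();print(s["clock"],s["tcp_pos"],s["ee_rot"],s["opening"])
E
```

```text
pics
top [[413.0, 0.0, 256.1], [0.0, 413.0, 193.8], [0.0, 0.0, 1.0]] [0.3658 0.0087 1.3796] [-2.1807  2.1601 -0.1387]
barrel_mouth [(0.71, [173.7, 344.2])]
ring_lug [(0.88, [197.4, 322.7])]
locked_mark [(0.75, [206.4, 343.3])]
barrel [(0.67, [181.6, 331.7])]
inner_lid [(0.75, [154.3, 235.1])]
cover [(0.94, [204.3, 255.0])]
tray [(0.84, [198.4, 171.2]), (0.45, [247.8, 313.2])]
brass1 [(0.58, [212.1, 186.3]), (0.46, [189.9, 169.4]), (0.43, [214.6, 175.5]), (0.35, [182.5, 181.0]), (0.27, [175.0, 341.2]), (0.16, [204.3, 255.0])]
plated1 [(0.47, [198.5, 183.9]), (0.41, [175.2, 161.9])]
side [[436.3, 0.0, 254.5], [0.0, 436.3, 187.3], [0.0, 0.0, 1.0]] [0.2236 0.8562 0.9083] [-0.5037  2.7009 -1.237 ]
barrel_mouth [(0.59, [291.1, 188.1])]
ring_lug [(0.78, [150.1, 286.3])]
locked_mark [(0.89, [161.3, 302.3])]
barrel [(0.93, [164.1, 270.9])]
inner_lid [(0.33, [282.6, 296.7])]
cover [(0.8, [221.2, 269.6])]
tray [(0.86, [287.5, 220.4])]
brass1 [(0.69, [276.9, 194.5]), (0.56, [300.0, 247.4]), (0.53, [293.6, 207.5]), (0.5, [280.1, 213.4]), (0.44, [281.5, 249.6])]
plated1 [(0.63, [289.5, 190.1]), (0.57, [280.7, 232.8])]
1.0 [0.2043898  0.51059265 0.23131618] [-5.94469477e-01 -3.08482093e+00  2.70899295e-05] 0.08552917051080143
```

```bash
python3 - <<'E'
import cv2
a=cv2.imread("pics/top0.png")[120:280,110:400]
cv2.imwrite("pics/topc.png",cv2.resize(a,(798,440),interpolation=cv2.INTER_CUBIC))
a=cv2.imread("pics/side0.png"); cv2.imwrite("pics/sidec.png",cv2.resize(a,(768,576),interpolation=cv2.INTER_CUBIC))
E
```

```text
(no output)
```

View pics/topc.png

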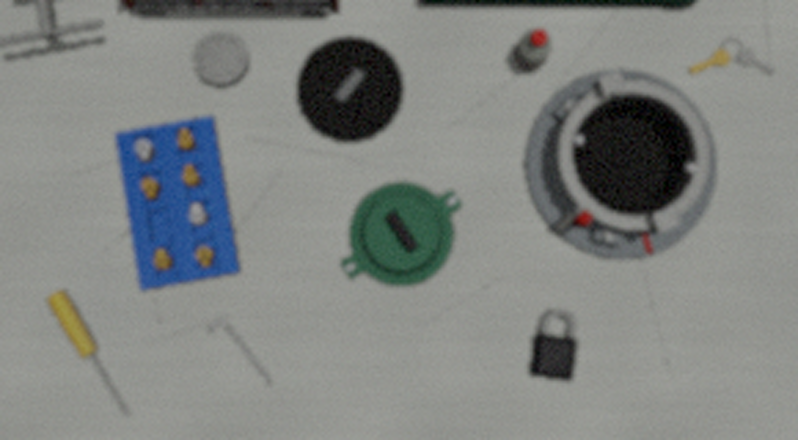

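View pics/sidec.png

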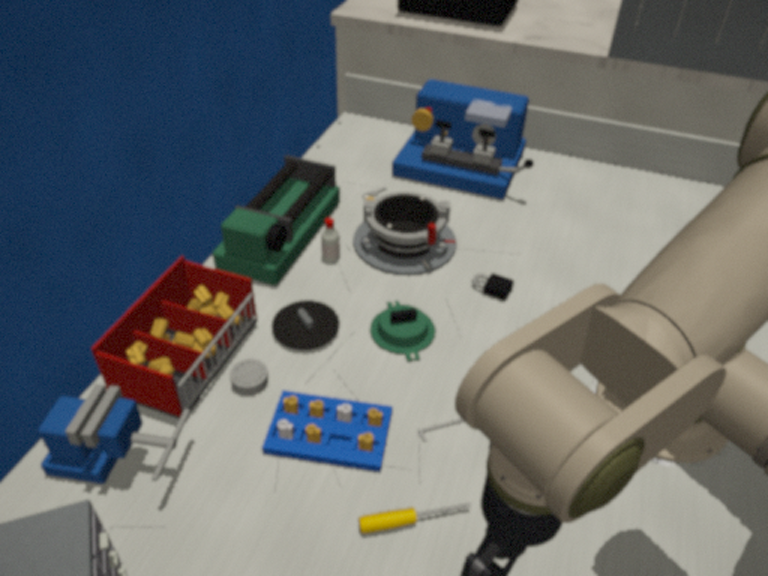

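Top crop (scale 2.75): there are five brass cylinders at (186,140), (150,187), (190,175), (162,258) and (204,256), two chrome ones at (144,150) and (197,213), and one empty pocket at left row 3. The lid is at (350,90), the cover at (402,233) with ears at (450,203) and (352,265), and the barrel mouth is at (635,152). The red lug is at (585,218), the red bar at (648,243), and the ticks at (580,140) and (690,167). The net's lid and cover points agree with this. The side view shows the same layout, with nothing blocking the view.

```bash
cat > h.py <<'E'
from workcell import env
import cv2, numpy as np
from scipy.spatial.transform import Rotation as R
from scipy.optimize import least_squares
def ray2plane(c,col,row,z):
    k=env.calibration(c); d=R.from_rotvec(k["orientation"]).apply(np.linalg.solve(np.array(k["camera_matrix"]),[col,row,1.]))
    p=np.array(k["xyz"]); return p+d*(z-p[2])/d[2]
def proj(c,P):
    k=env.calibration(c); q=R.from_rotvec(k["orientation"]).inv().apply(np.atleast_2d(P)-np.array(k["xyz"]))
    q=q@np.array(k["camera_matrix"]).T; return q[:,:2]/q[:,2:]
def pp(l,c,z,n=1):
    return [(d["score"],ray2plane(c,d["point"][1]*512,d["point"][0]*384,z)[:2]) for d in env.pinpoint(l,c)[:n]]
def cen(m):
    m=cv2.moments(m.astype(np.uint8),True); return np.array([m["m10"],m["m01"]])/max(m["m00"],1), m["m00"]
def down(yaw):  # tool z down, closing axis (y) at world angle yaw
    y=np.array([np.cos(yaw),np.sin(yaw),0]); z=np.array([0,0,-1.]); x=np.cross(y,z)
    return R.from_matrix(np.c_[x,y,z]).as_rotvec()
def bestyaw(p,yaw):  # of the half-turn pair take the one with smaller last joint
    o=[]
    for y in (yaw,yaw+np.pi):
        q=env.solve_ik(list(p),list(down(y)))
        if q is not None: o.append((abs(q[5]),y))
    return min(o)[1]
E
python3 - <<'E'
from h import *
T=cv2.cvtColor(env.camera("top"),cv2.COLOR_BGR2HSV); S=cv2.cvtColor(env.camera("side"),cv2.COLOR_BGR2HSV)
r=lambda v:np.round(v,4).tolist()
for c,I in (("top",T),("side",S)):
    print("==",c)
    for l,z in (("barrel_mouth",.085),("ring_lug",.112),("locked_mark",.011),("barrel",0),("inner_lid",0),("cover",0),("tray",0)):
        print(l,[(round(s,2),r(p)) for s,p in pp(l,c,z,2)])
    for l in("brass1","plated1"):
        print(l,[(round(s,2),r(p)) for s,p in pp(l,c,.006,7)])
    h,s,v=cv2.split(I)
    # red blobs
    def blobs(m,z,a):
        n,_,st,ce=cv2.connectedComponentsWithStats(m.astype(np.uint8))
        return [(int(st[i,4]),r(ce[i]),r(ray2plane(c,*ce[i],z)[:2])) for i in range(1,n) if st[i,4]>=a]
    print("red",blobs(((h<8)|(h>172))&(s>120)&(v>60),.011,4)[:12])
    print("yellow@.03",blobs((h>12)&(h<35)&(s>110),.03,5)[:20])
    tr=env.trace("tray",c)[0]["pixels"]; blue=((h>95)&(h<125)&(s>110)&tr)
    hull=cv2.convexHull(np.argwhere(blue)[:,::-1].astype(np.int32))[:,0]
    W=np.array([ray2plane(c,*p,.018)[:2] for p in hull],np.float32)*1000
    print("tray rect mm",cv2.minAreaRect(W))
    for l,zr,z in(("cover",.052,.0025),("inner_lid",.036,.012)):
        t=env.trace(l,c)[0]["pixels"]; print(l,"area",t.sum())
        rib=t&((v<70) if l=="cover" else (v>75))
        rib=cv2.erode(t.astype(np.uint8),np.ones((7,7)))>0
        rib&=(v<60) if l=="cover" else (v>80)
        pts=np.argwhere(rib)[:,::-1]
        W=np.array([ray2plane(c,*p,zr)[:2] for p in pts]); m=W.mean(0); w,V=np.linalg.eigh(np.cov((W-m).T))
        print(" rib",len(pts),r(m),"axis deg",np.degrees(np.arctan2(V[1,1],V[0,1])),r(2*np.sqrt(3*w)))
        W=np.array([ray2plane(c,*p,z)[:2] for p in np.argwhere(t)[:,::-1]]); m=W.mean(0); far=W[np.argsort(-np.hypot(*(W-m).T))[:10]]-m
        print(" mask",r(m),"far deg",np.round(np.degrees(np.arctan2(far[:,1],far[:,0]))),np.round(np.hypot(*far.T).max(),4))
print(env.state()["clock"])
a=cv2.imread("pics/top0.png")[135:220,290:380]; cv2.imwrite("pics/barrel.png",cv2.resize(a,None,fx=6,fy=6,interpolation=cv2.INTER_CUBIC))
E
```

```text
== top
barrel_mouth [(0.58, [0.574, -0.2812])]
ring_lug []
locked_mark [(0.93, [0.4783, -0.3001]), (0.57, [0.5908, -0.2887])]
barrel [(0.96, [0.5651, -0.2815])]
inner_lid [(0.68, [0.6554, 0.0622])]
cover [(0.61, [0.4851, -0.0165]), (0.49, [0.4775, -0.3067])]
tray []
brass1 [(0.58, [0.544, 0.2819]), (0.58, [0.4596, 0.2192]), (0.51, [0.5925, 0.2456]), (0.48, [0.5511, 0.2485]), (0.36, [0.4444, 0.2745])]
plated1 [(0.48, [0.5742, 0.2966]), (0.47, [0.5066, 0.2266])]
red [(246, [178.3821, 76.565], [0.9234, 0.2594]), (109, [230.7064, 93.8073], [0.8647, 0.0789]), (88, [179.7273, 94.6591], [0.8592, 0.2529]), (114, [205.4474, 95.5263], [0.8574, 0.1651]), (25, [305.24, 133.68], [0.7282, -0.1763]), (15, [470.0, 150.0], [0.6785, -0.7378]), (22, [321.6364, 199.3182], [0.5046, -0.23]), (8, [344.5, 207.5], [0.478, -0.3062])]
yellow@.03 [(67, [9.9851, 42.9254], [1.0259, 0.8298]), (153, [41.3987, 43.3464], [1.0261, 0.7239]), (16, [75.5, 43.5625], [1.0273, 0.6087]), (53, [89.2264, 43.9434], [1.0267, 0.5622]), (22, [100.5455, 44.4545], [1.0255, 0.5238]), (274, [153.9343, 44.9708], [1.0266, 0.3425]), (21,
[... 2771 characters left out ...]
02, 0.2424]), (5, [393.4, 329.6], [0.0994, 0.2431]), (8, [386.375, 331.75], [0.1136, 0.2543]), (5, [397.4, 331.4], [0.0905, 0.2444]), (6, [387.6667, 336.1667], [0.1094, 0.2643]), (437, [257.8215, 346.6316], [0.3695, 0.3922])]
tray rect mm ((516.9251708984375, 269.2916259765625), (190.62049865722656, 125.59449768066406), 11.116564750671387)
cover area 1151
 rib 127 [0.4823, 0.0149] axis deg 75.3308184928284 [0.0435, 0.0683]
 mask [0.4834, -0.004] far deg [-51. 119. 117. 115. -53. 128. -55. 126. -58. -60.] 0.0815
inner_lid area 1181
 rib 46 [0.6597, 0.0597] axis deg 141.20990923795978 [0.0129, 0.0419]
 mask [0.6612, 0.0598] far deg [-60. -74. -62. -47. -72. -65. -69. -67. -39. -88.] 0.0702
2.3
```

View pics/barrel.png

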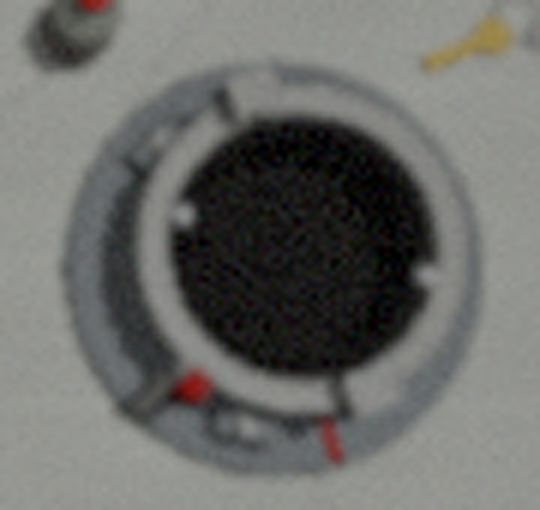

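The barrel crop shows the ticks at full-image pixels (320.5,170.5) and (361.7,180.5). The lug is at the open end and the red bar is counter-clockwise of it, so the barrel yaw is about -14°. I'll start picking now, tilting the pinch off the tray's y axis where a neighbour stands in the way.

```bash
cat >> h.py <<'E'
t1,t2=ray2plane("top",320.5,170.5,.085)[:2],ray2plane("top",361.7,180.5,.085)[:2]
B=np.array([.572,-.284]); TR=np.array([.520,.2615]); TY=np.radians(11.3)
def pocket(i,j,dx=0): # i row 0..3 from +x, j=0 left(+y),1 right
    l=np.array([.069-.046*i+dx,.025 if j==0 else -.025]); c,s=np.cos(TY),np.sin(TY)
    return TR+[c*l[0]-s*l[1],s*l[0]+c*l[1]]
def pick(xy,th,z):
    y=bestyaw([*xy,.12],TY+np.pi/2+np.radians(th))
    env.reach([*xy,.12],list(down(y))); env.movel([*xy,z],v=.12)
    env.close(40); env.movel([*xy,.17],v=.15)
    s=env.state(); print("pick",round(s["opening"]*1000,1),round(s["gripper_force"]),"t",round(s["clock"],1)); return s["opening"]>.012
def drop(off):
    p=B+off; a=TY+np.pi/2
    y=bestyaw([*p,.17],a); env.reach([*p,.17],list(down(y)))
    s=env.state(); print(" before drop",round(s["opening"]*1000,1))
    env.movel([*p,.097],v=.15); env.open(); env.movel([*p,.17],v=.25)
E
python3 - <<'E'
from h import *
print("tick mid",(t1+t2)/2,"len",np.hypot(*(t1-t2)),"yaw",np.degrees(np.arctan2(*(t1-t2)[::-1]))-90)
env.open()
if pick(pocket(0,1),-24,.027):
    cv2.imwrite("pics/p1.png",cv2.resize(env.camera("side")[200:384,100:400],(780,478)))
    drop(np.array([.01,0]))
cv2.imwrite("pics/p1b.png",cv2.resize(env.camera("side")[80:340,100:400],(690,598)))
E
```

```text
tick mid [ 0.57390951 -0.27985912] len 0.13457281327442647 yaw -13.198270955471116
pick 16.1 41 t 6.9
 before drop 15.9
```

View pics/p1b.png

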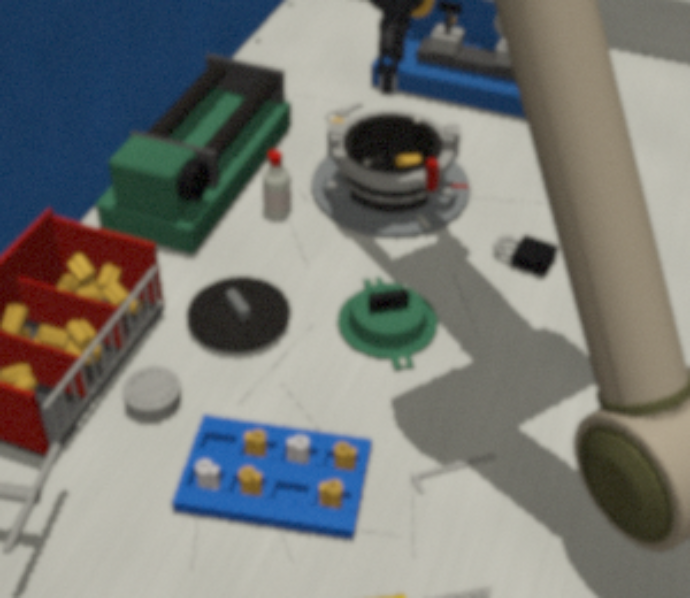

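The first brass cylinder lies in the barrel at (408,160). Both chrome ones still stand in the tray at (207,470) and (297,447). Next, the other four.

```bash
python3 - <<'E'
from h import *
for (i,j,dx,th,z,off) in ((1,0,-.003,24,.027,[-.01,.0]),(1,1,.001,0,.024,[0,-.012]),(3,1,-.003,24,.027,[.0,.012]),(3,0,0,0,.024,[0,0])):
    if not pick(pocket(i,j,dx),th,z): print("MISS",i,j); break
    drop(np.array(off))
print(env.state()["clock"])
cv2.imwrite("pics/p2.png",cv2.resize(env.camera("side")[80:340,100:400],(690,598)))
env.camera("top")
for c in("top","side"): print([(round(d["score"],2),np.round(np.array(d["rect"])*[512,384,512,384]).tolist()) for d in env.spot_in("brass1",c)])
E
```

```text
pick 16.2 39 t 15.5
 before drop 16.1
pick 14.5 39 t 23.9
 before drop 14.5
pick 16.0 39 t 32.2
 before drop 16.0
pick 15.7 39 t 40.6
 before drop 16.3
44.375
[]
[(0.55, [264.0, 144.0, 275.0, 151.0])]
```

View pics/p2.png

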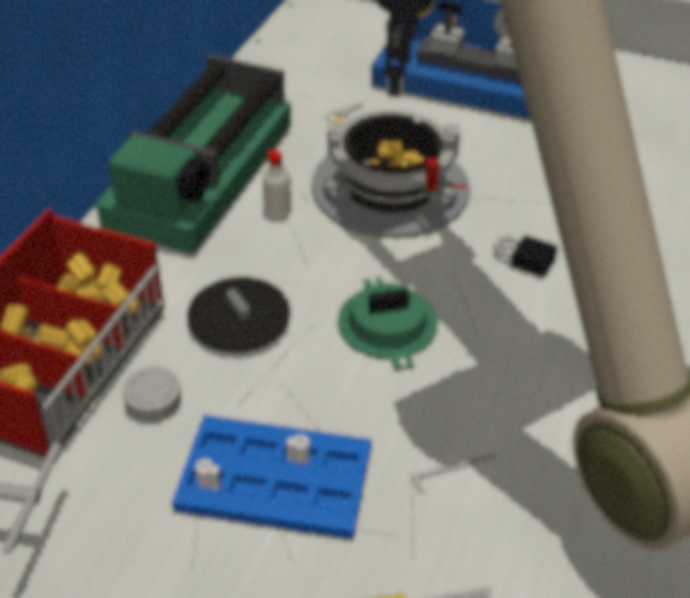

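All five brass cylinders are in the barrel and both chrome ones stay in the tray. I'll re-measure the lid, cover and barrel with the arm out of the way.

```bash
cat >> h.py <<'E'
HOME=[0.975,0.381,1.297,0,1.464,-0.215]
def rib(l,c,zr,box=None):
    I=cv2.cvtColor(env.camera(c),cv2.COLOR_BGR2HSV); h,s,v=cv2.split(I); t=env.trace(l,c)
    if not t: return None
    t=t[0]["pixels"].astype(np.uint8)
    if l=="cover":
        g=((h>60)&(h<95)&(s>60)).astype(np.uint8); g=cv2.morphologyEx(g&t,cv2.MORPH_OPEN,np.ones((2,2)))
        hull=cv2.fillConvexPoly(np.zeros_like(t),cv2.convexHull(np.argwhere(g)[:,::-1].astype(np.int32)),1)
        m=(hull>0)&(s<70)&(v<70)
        n,lab,st,_=cv2.connectedComponentsWithStats(m.astype(np.uint8)); m=lab==1+np.argmax(st[1:,4])
    else:
        m=(cv2.erode(t,np.ones((7,7)))>0)&(v>80)
    W=np.array([ray2plane(c,*p,zr)[:2] for p in np.argwhere(m)[:,::-1]]); mu=W.mean(0); w,V=np.linalg.eigh(np.cov((W-mu).T))
    print(l,c,"rib",len(W),np.round(mu,4),"deg",round(np.degrees(np.arctan2(V[1,1],V[0,1]))%180,1),np.round(2*np.sqrt(3*w),4)); return mu
E
python3 - <<'E'
from h import *
env.goto_joints(HOME)
for c in("top","side"):
    rib("inner_lid",c,.034); rib("cover",c,.050)
    for k in range(2):
        if k: env.camera(c)
        for l,z in (("barrel_mouth",.085),("barrel",0),("inner_lid",0),("cover",0),("ring_lug",.112),("locked_mark",.011)):
            print(l,[(round(s,2),np.round(p,4).tolist()) for s,p in pp(l,c,z,1)],end="; ")
        print()
    t=env.trace("barrel",c)[0]["pixels"]; cv2.imwrite(f"pics/m_{c}.png",t*255)
# fit plate ellipse (r .118, z .01) in the top image
I=env.camera("top"); g=cv2.cvtColor(I,cv2.COLOR_BGR2GRAY)
# mouth: dark blob fit
hsv=cv2.cvtColor(I,cv2.COLOR_BGR2HSV)
t=env.trace("barrel","top")[0]["pixels"]
h=cv2.convexHull(np.argwhere(t)[:,::-1].astype(np.int32))[:,0]
W=np.array([ray2plane("top",*p,.010)[:2] for p in h]); f=least_squares(lambda q:np.hypot(*(W-q[:2]).T)-q[2],[.57,-.28,.118],loss="soft_l1",f_scale=.002).x; print("plate fit",f)
print(env.state()["clock"])
E
```

```text
inner_lid top rib 35 [0.6624 0.0548] deg 141.3 [0.01   0.0389]
cover top rib 46 [ 0.4832 -0.01  ] deg 34.4 [0.0112 0.0458]
barrel_mouth [(0.67, [0.5772, -0.2812])]; barrel [(0.73, [0.5701, -0.2744])]; inner_lid [(0.66, [0.5031, -0.2285])]; cover [(0.95, [0.4864, -0.0116])]; ring_lug [(0.8, [0.4857, -0.2066])]; locked_mark [(0.66, [0.4824, -0.3149])]; 
barrel_mouth [(0.98, [0.58, -0.2836])]; barrel [(0.78, [0.5643, -0.2676])]; inner_lid [(0.56, [0.6497, 0.066])]; cover [(0.98, [0.4863, -0.0085])]; ring_lug [(0.92, [0.4917, -0.2197])]; locked_mark [(0.77, [0.4813, -0.3106])]; 
inner_lid side rib 47 [0.6603 0.058 ] deg 139.5 [0.0129 0.0427]
cover side rib 66 [ 0.4832 -0.0005] deg 44.0 [0.0223 0.0476]
barrel_mouth [(0.86, [0.5792, -0.2889])]; barrel [(0.78, [0.5659, -0.2652])]; inner_lid [(0.67, [0.6582, 0.0662])]; cover [(0.92, [0.4801, -0.0028])]; ring_lug []; locked_mark [(0.92, [0.4712, -0.2962])]; 
barrel_mouth [(0.8, [0.572, -0.2856])]; barrel [(0.7, [0.5604, -0.2556])]; inner_lid [(0.59, [0.66, 0.0527])]; cover [(0.65, [0.4749, -0.0081])]; ring_lug [(0.63, [0.5067, -0.2233])]; locked_mark [(0.96, [0.4729, -0.2997])]; 
plate fit [ 0.57520169 -0.27869576  0.11673363]
49.55[ WARN:0@7.163] global loadsave.cpp:1063 imwrite_ Unsupported depth image for selected encoder is fallbacked to CV_8U.
```

```bash
python3 - <<'E'
from h import *
t=cv2.imread("pics/m_side.png",0)>0
h=cv2.convexHull(np.argwhere(t)[:,::-1].astype(np.int32))[:,0]
W=np.array([ray2plane("side",*p,.010)[:2] for p in h])
cam=np.array(env.calibration("side")["xyz"])[:2]; d=cam-[.57,-.28]; d/=np.hypot(*d)
N=W[(W-[.57,-.28])@d>-.02]
print("side plate",least_squares(lambda q:np.hypot(*(N-q[:2]).T)-.1175,[.57,-.28],loss="soft_l1",f_scale=.002).x,len(N))
L=np.array([.6613,.0562]); y=bestyaw([*L,.1],np.radians(140.6-90))
env.reach([*L,.1],list(down(y))); env.movel([*L,.021],v=.1); env.close(60)
s=env.state(); print("closed",s["opening"],s["force"])
env.movel([*L,.18],v=.15); s=env.state(); print(s["opening"],s["gripper_force"],s["force"],s["clock"])
a=env.camera("side"); cv2.imwrite("pics/l1.png",cv2.resize(a[60:300,120:420],(750,600)))
E
```

```text
side plate [ 0.56865312 -0.26660816] 18
closed 0.012605639200528929 [-0.17359281 -0.30684453  2.3360777 ]
0.0125161501618318 61.3355827331543 [-0.11168021  0.95854403 -1.41776089] 54.7
```

View pics/l1.png

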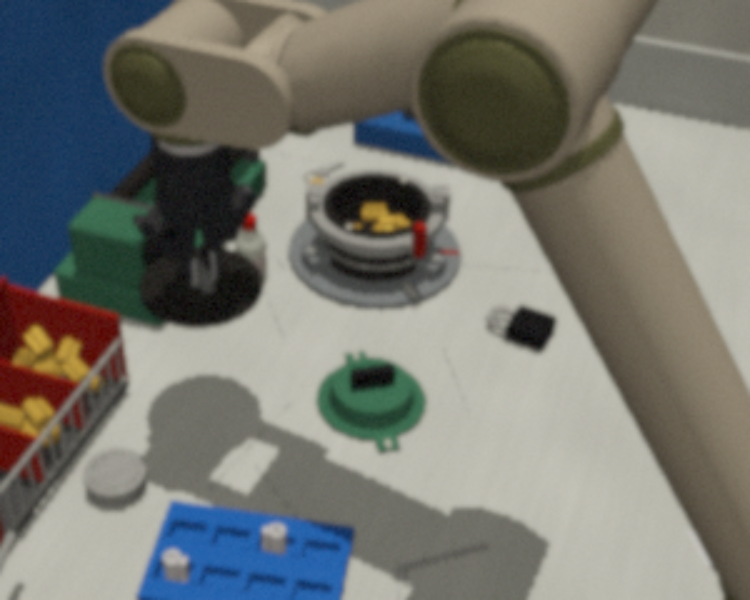

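The lid hangs level in the grip with its rib between the pads. The plate's silhouette in this crop spans x 290–461, with its bottom at 303. I'll use that to check the barrel centre from the side camera.

```bash
python3 - <<'E'
from h import *
a=np.linspace(0,2*np.pi,400)
def ext(c):
    P=lambda r,z:proj("side",np.c_[c[0]+r*np.cos(a),c[1]+r*np.sin(a),np.full(400,z)])
    q=P(.118,.01); b=P(.118,0)
    m=P(.058,.085)
    return np.array([q[:,0].min(),q[:,0].max(),b[:,1].max()]),np.r_[m.min(0),m.max(0)]
obs=np.array([289.5/2.5+120,461/2.5+120,304/2.5+60])
f=least_squares(lambda c:ext(c)[0]-obs,[.573,-.282]); print(f.x,f.fun)
for c in (f.x,[.574,-.281]): 
    m=ext(c)[1]; print("mouth predicted in l1 crop",(m[0]-120)*2.5,(m[1]-60)*2.5,(m[2]-120)*2.5,(m[3]-60)*2.5)
E
python3 -c "
import cv2;a=cv2.imread('pics/l1.png')[130:330,270:480];cv2.imwrite('pics/l1c.png',cv2.resize(a,None,fx=3,fy=3))"
```

```text
[ 0.57424178 -0.28590893] [-0.29704481  0.29845561 -0.05233901]
mouth predicted in l1 crop 333.881602452357 172.6308946602022 421.6971460554349 222.9544313784949
mouth predicted in l1 crop 332.73874418697716 174.52542044432442 420.77125789511183 225.09616702442395
```

View pics/l1c.png

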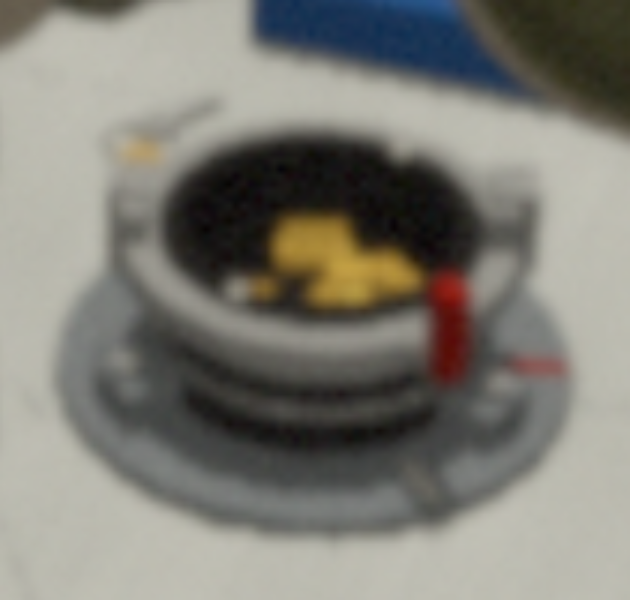

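```bash
python3 - <<'E'
from h import *
a=ray2plane("side",260,150.7,.085)[:2];b=ray2plane("side",281.3,132,.085)[:2]
print("side ticks",a,b,(a+b)/2,np.hypot(*(a-b)),np.degrees(np.arctan2(*(a-b)[::-1]))-90)
Bc=np.array([.574,-.283])
s=env.state(); print(s["opening"])
cur=R.from_rotvec(s["ee_rot"]).as_matrix()[:,1]; y=bestyaw([*Bc,.18],np.arctan2(cur[1],cur[0])-np.radians(40))
env.reach([*Bc,.18],list(down(y))); print(env.state()["opening"],env.state()["joint_positions"])
env.movel([*Bc,.115],v=.1)
for z in np.arange(.112,.0965,-.0025):
    env.movel([*Bc,z],v=.04); f=env.state()["force"]; print(round(z,4),np.round(f,1))
    if f[2]>8: break
print(env.state()["opening"],env.state()["clock"])
E
```

```text
side ticks [ 0.58556468 -0.20974455] [ 0.55540777 -0.33707799] [ 0.57048623 -0.27341127] 0.13085581332048493 -13.324100475609043
0.01240961638585627
0.012046828682655846 [-6.40897686e-01  5.76095877e-01  1.11095673e+00  3.34872708e-04
  1.45462264e+00 -8.27802755e-01]
0.112 [-0.   0.5 -1.2]
0.1095 [-0.   0.3 -1.5]
0.107 [ 0.2 -0.5 -1.1]
0.1045 [-0.2 -0.4 -2. ]
0.102 [ 0.7 -0.2 -0.2]
0.0995 [ 0.6  0.2 -1.1]
0.097 [-2.   2.1  6.7]
0.01233841883010757 58.6167
```

Contact came at the expected height, so I'll release and check.

```bash
python3 - <<'E'
from h import *
env.open(); p=env.state()["tcp_pos"]; env.movel([p[0],p[1],.2],v=.2); env.goto_joints(HOME)
A=[]
for c,(y0,y1,x0,x1) in (("top",(135,220,290,380)),("side",(100,190,225,320))):
    im=env.camera(c); A.append(cv2.resize(im[y0:y1,x0:x1],(390,390),interpolation=cv2.INTER_CUBIC))
    rib("inner_lid",c,.111); rib("cover",c,.05)
    t=env.trace("inner_lid",c)
    W=np.array([ray2plane(c,*q,.093)[:2] for q in cv2.convexHull(np.argwhere(t[0]["pixels"])[:,::-1].astype(np.int32))[:,0]])
    print(c,"lid circle",least_squares(lambda q:np.hypot(*(W-q[:2]).T)-q[2],[.574,-.283,.066],loss="soft_l1",f_scale=.002).x)
cv2.imwrite("pics/l2.png",np.hstack(A)); print(env.state()["clock"])
E
```

```text
inner_lid top rib 42 [ 0.5749 -0.2838] deg 101.2 [0.0107 0.0392]
cover top rib 46 [ 0.4847 -0.0087] deg 34.5 [0.0119 0.0484]Traceback (most recent call last):
  File "<stdin>", line 8, in <module>
IndexError: list index out of range
```

```bash
python3 - <<'E'
from h import *
A=[]
for c,(y0,y1,x0,x1) in (("top",(135,220,290,380)),("side",(100,190,225,320))):
    im=env.camera(c); A.append(cv2.resize(im[y0:y1,x0:x1],(390,390),interpolation=cv2.INTER_CUBIC))
    g=np.full((384,512,3),255,np.uint8)
    k=im[y0:y1,x0:x1].copy()
cv2.imwrite("pics/l2.png",np.hstack(A)); rib("cover","side",.05); rib("inner_lid","side",.111); print(env.state()["clock"])
E
```

```text
cover side rib 63 [ 0.4819 -0.0013] deg 40.2 [0.0213 0.0464]
inner_lid side rib 24 [ 0.5733 -0.2783] deg 99.0 [0.0129 0.0357]
63.65
```

View pics/l2.png

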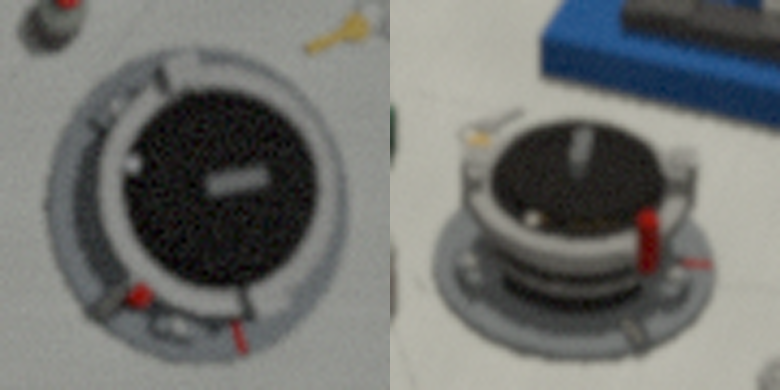

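The lid sits flat in the mouth, with its rib at about (238,180) in the left crop. Only the left tick shows, and the rib is about 4 mm toward -y of the tick midpoint in both cameras. I'll regrasp, shift it +4 mm in y, and look again.

```bash
python3 - <<'E'
from h import *
Bc=np.array([.574,-.283]); N=np.array([.5735,-.279])
y=bestyaw([*Bc,.18],np.radians(100.6-90))
env.reach([*Bc,.18],list(down(y))); env.movel([*Bc,.098],v=.12); env.close(60); print(env.state()["opening"],env.state()["force"])
env.movel([*Bc,.101],v=.03); env.movel([*N,.101],v=.03); print(env.state()["force"])
env.movel([*N,.0972],v=.03); print(env.state()["force"],env.state()["opening"])
env.open(); env.movel([*N,.2],v=.2); env.goto_joints(HOME)
A=[]
for c,(y0,y1,x0,x1) in (("top",(135,220,290,380)),("side",(100,190,225,320))):
    im=np.mean([env.camera(c) for _ in range(6)],0).astype(np.uint8); A.append(cv2.resize(im[y0:y1,x0:x1],(390,390),interpolation=cv2.INTER_CUBIC))
    rib("inner_lid",c,.111); rib("cover",c,.05)
cv2.imwrite("pics/l3.png",np.hstack(A)); print(env.state()["clock"])
E
```

```text
0.012423472970113418 [-0.7874227  -0.0047387   2.57556429]
[ 0.5307464  -0.01003423 -1.23163659]
[-0.91584813  1.09582418  7.23008265] 0.01212216570349639Traceback (most recent call last):
  File "<stdin>", line 11, in <module>
  File "h.py", line 46, in rib
    hull=cv2.fillConvexPoly(np.zeros_like(t),cv2.convexHull(np.argwhere(g)[:,::-1].astype(np.int32)),1)
cv2.error: OpenCV(4.12.0) /io/opencv/modules/imgproc/src/drawing.cpp:2404: error: (-215:Assertion failed) points.checkVector(2, CV_32S) >= 0 in function 'fillConvexPoly'
```

```bash
cat >> h.py <<'E'
def avg(c,n=5): return np.mean([env.camera(c) for _ in range(n)],0).astype(np.uint8)
def cover(c,im,zf=.005,zb=.05):
    h,s,v=cv2.split(cv2.cvtColor(im,cv2.COLOR_BGR2HSV))
    g=((h>60)&(h<95)&(s>60)); g[:120]=0
    if c=="side": g[:, :215]=0
    n,lab,st,_=cv2.connectedComponentsWithStats(g.astype(np.uint8)); g=lab==1+np.argmax(st[1:,4])
    hp=cv2.convexHull(np.argwhere(g)[:,::-1].astype(np.int32))
    hull=cv2.fillConvexPoly(np.zeros(g.shape,np.uint8),hp,1)
    m=(hull>0)&(s<70)&(v<70); n,lab,st,_=cv2.connectedComponentsWithStats(m.astype(np.uint8)); m=lab==1+np.argmax(st[1:,4])
    W=np.array([ray2plane(c,*p,zb)[:2] for p in np.argwhere(m)[:,::-1]]); mu=W.mean(0); w,V=np.linalg.eigh(np.cov((W-mu).T))
    F=np.array([ray2plane(c,*p,zf)[:2] for p in np.argwhere(g)[:,::-1]]); d=F-mu; r=np.hypot(*d.T); e=d[r>.070]; ang=np.arctan2(e[:,1],e[:,0])
    dbl=np.degrees(np.angle(np.exp(2j*ang).mean())/2)%180
    E2=[F[r>.070][(np.cos(ang-np.radians(dbl))*sg)>0].mean(0) for sg in(1,-1)]
    print("cover",c,g.sum(),"bar",np.round(mu,4),"deg",round(np.degrees(np.arctan2(V[1,1],V[0,1]))%180,1),"ears mid",np.round((E2[0]+E2[1])/2,4),"deg",round(np.degrees(np.arctan2(*(E2[0]-E2[1])[::-1]))%180,1))
E
python3 - <<'E'
from h import *
A=[]
for c,(y0,y1,x0,x1) in (("top",(135,220,290,380)),("side",(100,190,225,320))):
    im=avg(c); cv2.imwrite(f"pics/raw_{c}.png",im); A.append(cv2.resize(im[y0:y1,x0:x1],(390,390),interpolation=cv2.INTER_CUBIC))
    cover(c,im)
    if c=="top": rib("inner_lid",c,.111)
cv2.imwrite("pics/l3.png",np.hstack(A)); print(env.state()["clock"])
E
```

```text
cover top 1038 bar [ 0.484  -0.0091] deg 34.9 ears mid [ 0.4849 -0.0086] deg 124.0
inner_lid top rib 42 [ 0.5746 -0.2801] deg 100.8 [0.0104 0.0404]
cover side 960 bar [0.4812 0.0007] deg 37.5 ears mid [ 0.4777 -0.0027] deg 121.1
74.55
```

View pics/l3.png

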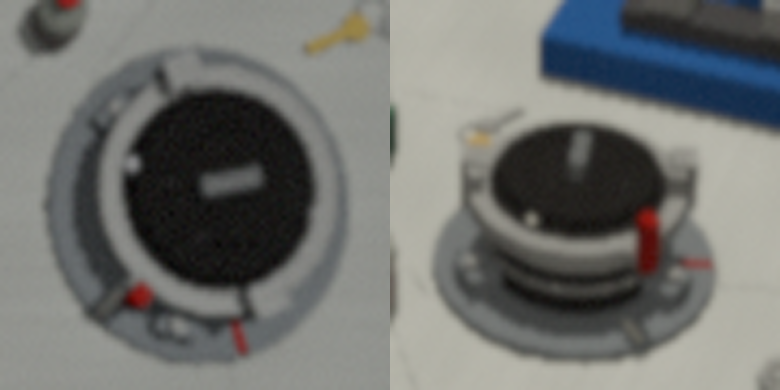

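The lid is now centred: the rib is at (0.5746,-0.2801), within about 1 mm. The far tick is hidden only by parallax. The cover's bar is at 34.5°, centred near (0.484,-0.007). Next I'll move the cover.

```bash
python3 - <<'E'
from h import *
C=np.array([.4837,-.007]); N=np.array([.5737,-.279])
y0=bestyaw([*C,.15],np.radians(124.6))
env.reach([*C,.15],list(down(y0))); env.movel([*C,.031],v=.12); env.close(80); print(env.state()["opening"],env.state()["force"])
env.movel([*C,.2],v=.15); print(env.state()["opening"],env.state()["gripper_force"])
y1=y0-np.radians(124.6-76.75)
try: env.reach([*N,.2],list(down(y1)))
except env.IKError: env.reach([*N,.2],list(down(y1+np.pi)))
print(env.state()["opening"],env.state()["gripper_force"],env.state()["joint_positions"][5])
env.movel([*N,.145],v=.1)
im=env.camera("side"); cv2.imwrite("pics/c1.png",cv2.resize(im[60:210,190:350],(640,600),interpolation=cv2.INTER_CUBIC)); print(env.state()["clock"])
E
```

```text
0.01230194874574425 [-0.52048062 -1.44192193  5.25305714]
0.012106887919033396 78.02390098571777
0.012483645952273041 78.02289962768555 1.1636043835423173
81.6167
```

View pics/c1.png

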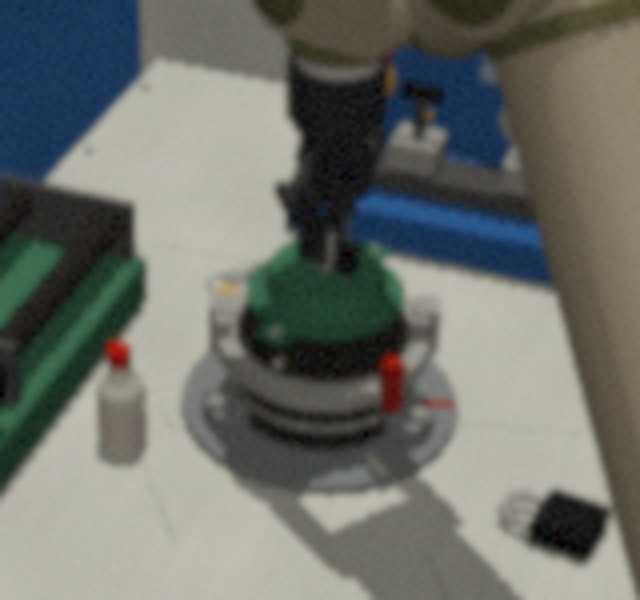

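The cover hangs level above the lid, with its near ear at (268,333) roughly over the barrel tick at (277,362). I'll lower it and release.

```bash
python3 - <<'E'
from h import *
N=np.array([.5737,-.279])
for z in (.132,.129,.127,.1255,.124,.123,.122):
    env.movel([*N,z],v=.04); f=env.state()["force"]; print(z,np.round(f,1))
    if f[2]>4: break
env.open(); env.movel([*N,.22],v=.2); env.goto_joints(HOME)
A=[]
for c,(y0,y1,x0,x1) in (("top",(135,220,290,380)),("side",(90,190,220,320))):
    im=avg(c); A.append(cv2.resize(im[y0:y1,x0:x1],(390,390),interpolation=cv2.INTER_CUBIC)); cover(c,im,.098,.143)
    print(c,[(round(s,2),np.round(p,4).tolist()) for s,p in pp("ring_lug",c,.112,1)+pp("locked_mark",c,.011,1)])
cv2.imwrite("pics/c2.png",np.hstack(A)); print(env.state()["clock"])
E
```

```text
0.132 [-0.2 -0.5 -1.6]
0.129 [ 0.5 -0.5 -2.2]
0.127 [-0.1 -0.1 -2. ]
0.1255 [-0.2  0.3 -1.9]
0.124 [-0.6  0.7  1.9]
0.123 [-3.   0.9  9.6]
cover top 1345 bar [ 0.5722 -0.2765] deg 164.8 ears mid [ 0.5716 -0.2765] deg 75.4
top [(0.75, [0.4916, -0.2129]), (0.68, [0.4736, -0.3067])]
cover side 739 bar [ 0.5667 -0.2618] deg 160.3 ears mid [ 0.5878 -0.2615] deg 87.7
side [(0.98, [0.4983, -0.204]), (0.63, [0.4816, -0.2961])]
88.4333
```

View pics/c2.png

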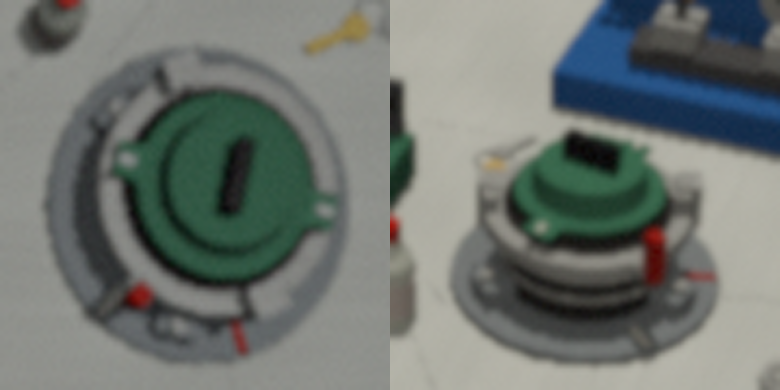

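The cover is flat. Its ears are at 75.4° against a target of 76.8°, and the centre is within about 3 mm. The lug is still at the open place, (140,295) in the left crop. I'll grip it and turn the ring along its arc.

```bash
python3 - <<'E'
from h import *
O=np.array([.5735,-.279]); r=.1
P=lambda d,z:[O[0]+r*np.cos(np.radians(d)),O[1]+r*np.sin(np.radians(d)),z]
best=None
for k in (0,np.pi):
    q=[env.solve_ik(P(d,.096),list(down(np.radians(d+90)+k))) for d in (139,168,198)]
    print(k,[None if x is None else round(x[5],2) for x in q])
    if all(x is not None for x in q):
        m=max(abs(x[5]) for x in q)
        if best is None or m<best[0]: best=(m,k)
k=best[1]; rot=lambda d:list(down(np.radians(d+90)+k))
env.reach(P(139,.19),rot(139)); env.movel(P(139,.096),v=.12); print(env.state()["force"])
env.close(40); s=env.state(); print("grip",s["opening"],s["gripper_force"],s["force"])
d=139
while d<199.5:
    d+=4 if d<190 else 1
    env.movel(P(d,.096),rot(d),v=.05)
    s=env.state(); f=s["force"]; t=np.array([-np.sin(np.radians(d)),np.cos(np.radians(d))]); ft=f[:2]@t
    print(d,round(ft,1),np.round(f,1),round(s["opening"]*1e3,1))
    if d>185 and ft<-18 or np.linalg.norm(f)>50: break
print(env.state()["clock"])
E
```

```text
0 [np.float64(1.66), np.float64(1.06), np.float64(0.47)]
3.141592653589793 [np.float64(-1.48), np.float64(-2.08), np.float64(-2.67)]
[-0.35341944  0.88580959  1.17997436]
grip 0.012919264371225083 40.746243596076965 [-1.04190287  0.21648287  3.7627975 ]
143 1.4 [-2.1 -0.1  4.4] 13.2
147 1.4 [-2.2 -0.2  4.8] 12.9
151 1.0 [-2.3  0.1  5.2] 12.9
155 1.5 [-1.4 -1.   5.5] 12.7
159 0.8 [-0.8 -0.5  5. ] 12.9
163 0.8 [-0.4 -0.7  4.9] 12.9
167 0.4 [ 0.3 -0.5  5.5] 12.9
171 -0.4 [1.8 0.1 4.8] 12.8
175 0.2 [ 3.2 -0.5  4.7] 12.9
179 -0.1 [5.6 0.  3.9] 12.7
183 1.1 [ 6.3 -0.8  4.5] 13.0
187 0.3 [6.1 0.5 5. ] 12.6
191 0.3 [6.5 0.9 4. ] 13.3
192 -1.0 [6.1 2.3 5. ] 12.8
193 -0.3 [6.4 1.8 5.5] 13.1
194 -0.8 [6.5 2.4 5.8] 12.9
195 -1.0 [6.  2.6 5.1] 13.2
196 -0.6 [6.4 2.4 5.7] 12.8
197 -6.5 [4.4 8.2 8.5] 12.9
198 -13.0 [ 2.6 14.5 12.6] 13.2
199 -20.1 [ 1.8 21.9 16.7] 13.3
98.5667
```

The stop was reached at about 196.5°, as expected. I'll release and inspect.

```bash
python3 - <<'E'
from h import *
env.open(); p=env.state()["tcp_pos"]; env.movel([p[0],p[1],.22],v=.2); env.goto_joints(HOME); env.hold(.5)
A=[]
for c,(y0,y1,x0,x1) in (("top",(135,220,290,380)),("side",(90,190,220,320))):
    im=avg(c); cv2.imwrite(f"pics/fin_{c}.png",im); A.append(cv2.resize(im[y0:y1,x0:x1],(390,390),interpolation=cv2.INTER_CUBIC)); cover(c,im,.098,.143)
    for l,z in(("ring_lug",.112),("locked_mark",.011)):
        for s,q in pp(l,c,z,1): print(c,l,round(s,2),np.round(q,4),round(np.degrees(np.arctan2(q[1]+.279,q[0]-.5735))%360,1))
cv2.imwrite("pics/r1.png",np.hstack(A)); print(env.state()["clock"])
E
```

```text
cover top 1316 bar [ 0.5716 -0.2765] deg 164.3 ears mid [nan nan] deg nan
top ring_lug 0.72 [ 0.4753 -0.3079] 196.4
top locked_mark 0.69 [ 0.473  -0.3108] 197.6
cover side 720 bar [ 0.5639 -0.2611] deg 147.6 ears mid [nan nan] deg nan
side ring_lug 0.79 [ 0.4778 -0.3005] 192.7
side locked_mark 0.85 [ 0.4736 -0.2941] 188.6
104.275h.py:65: RuntimeWarning: Mean of empty slice.
  E2=[F[r>.070][(np.cos(ang-np.radians(dbl))*sg)>0].mean(0) for sg in(1,-1)]
  ret = um.true_divide(
```

View pics/r1.png

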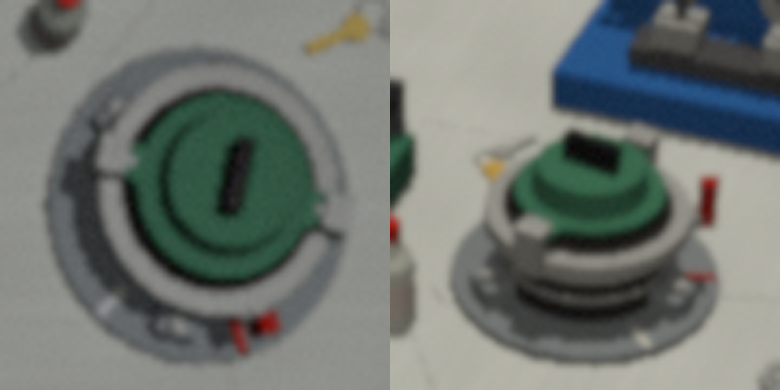

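View pics/fin_side.png

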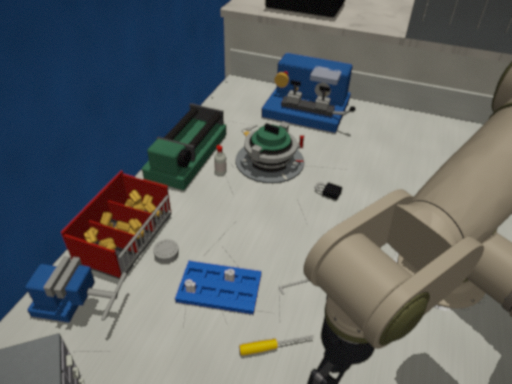

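The claws cover both ears, at (118,163) and (330,212) in the left crop. The lug stands at its stop over the red mark: 196.4° against 197.6°, the image offset being parallax. The chrome cylinders and the bystanders haven't moved, so I'm handing in.

```bash
python3 -c "
from workcell import env
print(env.close_job())"
```

```text
the job is handed in; nothing more can be done
None
```

Job handed in: all five brass cylinders are in the barrel, both chrome ones are still in their pockets, the lid and cover are on, and the ring is turned to its stop at the red mark; the hand-in gave no verdict.

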